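# Raise a board coupon into the gauge beam with the cam lever

## Task

Gently pick up the small oblong board coupon (it is brittle: grip it lightly and do not press or drop it) and lay it flat on the fixture's narrow stage, centred between the two end stops, and let go of it. Then take the cam lever by its crosswise grip, turn it up until the stage is at its highest lift point, where the lever stands straight up and not past it, and finish while still holding the lever there, since it springs back if released. Leave the pile of tiles, the caliper and the beaker where they are.

Things in the scene. Friction and masses are not known exactly. Their poses are not given: they have to be found in the camera images.
- fixture: Fixture fixed to the bench: grey base plate 14 mm thick (x -135..135, y -190..50 mm); two grey gauge heads at its -x and +x ends (40 x 56 mm, 128 mm high, inner faces at x -88 and 88) with the stage midway between. Origin on the bench under the stage's middle, z up, x along the stage. The lever is at its -y side; its shaft lies along y, at x = 0, 40 mm above the bench.
- stage_top (a point): Middle of the stage's flat top, 81 mm above the bench with the lever down; rises straight up with the cam. Axes as the fixture's. Steel bar 106 mm long (x), 40 mm wide (y); a stop at each end stands 8 mm above the top, 90 mm between the stops' inner faces. The coupon goes lengthwise along x between them and overhangs 5 mm on each side in y.
- coupon_center (a point): Centre (half-way up) of the coupon: loose off-white oblong of brittle insulation board, 80 (its x) x 50 (its y) x 25 mm high, about 80 g, lying flat on the bench. Take it across the 50 mm. It breaks if the finger contact forces on it add up to over 90 N (45 N grip per finger), is pressed onto the fixture with over 30 N, or falls more than about 8 mm.
- lever_grip: The lever's white round grip: bar along the fixture's y, 16 mm diameter, 56 mm long, a 20 mm collar at its outer (-y) end, the flat lever arm at its inner end. Origin at its centre: y = -131 mm in the fixture, 120 mm from the shaft axis. A sleeve, free to turn on its own axis. At rest 112 mm to -x of the shaft and 83 mm above the bench; at highest lift right above the shaft, 160 mm above the bench.
- lever (a joint): Lever angle, rad: 0 at rest (leaning to the fixture's -x, 21 degrees above level), growing as the grip swings up and over to +x; 1.2 = straight up = highest lift; stop at 1.9. Past 1.2 the stage sinks again. A return spring (0.12 N m at rest, 0.26 N m straight up: 1 to 3 N at the grip) brings it back to 0 when released.
- stage (a joint): Lift of the stage in m: 0 at rest, greatest 0.0128 at lever angle 1.2 (0.02*(cos(angle-1.2)-cos(1.2))).
- tiles: Bystander: pile of three grey square tiles, 100 x 100 mm, 50 mm high, origin under its centre. Its place and the coupon's are sometimes swapped.
- caliper: Bystander: steel sliding caliper lying flat, 190 mm long along its y, jaws to its +x, 10 mm high; origin under the middle of its bar.
- beaker: Bystander: glass beaker, 70 mm in diameter, 90 mm high, with two pencils in it up to 155 mm high; origin under its centre.
Mind the look-alikes: they are no part of the job. What is meant by the part that bears coupon_center is not black, and is the larger of those in its own colour.

How it is judged:
On the way:
1. the coupon lies flat on the stage between the stops, let go, with the lever still down (x of coupon_center in the frame of stage_top between -0.01 and 0.01 m and y of coupon_center in the frame of stage_top between -0.012 and 0.012 m and z of coupon_center in the frame of stage_top between 0.0095 and 0.0155 m and angle between coupon_center's own z axis and vertical below 0.08 rad and contact force between the fingers and coupon below 0.1 N and value of joint lever below 0.25 rad), for 0.2 s.
At the end, for the whole second after the job is handed in: The fingers still hold the lever's grip (more than 0.5 N) with the lever within 0.12 rad of straight up and the stage within 0.8 mm of its greatest lift; the coupon, not touched by the fingers, rests flat (within 0.08 rad) on the stage, within 10 mm of the middle lengthwise and 12 mm crosswise (x of coupon_center in the frame of stage_top between -0.01 and 0.01 m and y of coupon_center in the frame of stage_top between -0.012 and 0.012 m and z of coupon_center in the frame of stage_top between 0.0095 and 0.0155 m and angle between coupon_center's own z axis and vertical below 0.08 rad and contact force between the fingers and coupon below 0.1 N and value of joint lever between 1.08 and 1.32 rad and value of joint stage above 0.012 m and contact force between the fingers and lever_grip above 0.5 N and contact force between coupon and fixture above 0.2 N); the arm keeps its last pose, push and grip.
It fails at once if the coupon is squeezed: finger contact forces on it add up to more than 90 N (contact force between the fingers and coupon above 90 N).
It fails at once if the coupon is pressed onto or dropped on the fixture with more than 30 N (contact force between coupon and fixture above 30 N).
It fails at once if the coupon is dropped: it falls free of the fingers faster than 0.4 m/s (about 8 mm) (contact force between the fingers and coupon below 0.05 N and linear speed of coupon above 0.4 m/s).
It fails at once if the pile of tiles, the caliper or the beaker is moved more than 15 mm (distance of any of tiles, caliper, beaker from where it was at the start of the episode above 0.015 m).
It also fails if it takes over 54 s, if anything falls off the work surface, if the arm or the gripper's body presses on something with over 40 N, if the wrist force passes 120 N, or if a joint passes its speed limit or range.

## Robot

A 7-joint arm with a two-finger parallel gripper is mounted at the origin on the work surface. World frame = base frame: x ahead of the robot, y to its left, z up, the work surface at z = 0. Lengths are in m, angles in rad, forces in N, time in s.
With the tool pointing down it reaches from about 0.4 to 0.85 m from the base axis. Payload 10.4 kg.
Tool frame: the origin (TCP) lies between the finger pads; the fingertips stand 8 mm ahead of it and the grasp point (between the pads) lies 11 mm behind it; z points along the fingers, x is the direction in which the jaws open and shut, and the axes are right-handed (so a half turn about z gives the same grasp; the last joint's range is limited). The gripper opens to 87 mm and grips with 3 to 60 N. Pads are 19 mm wide; open, the fingers measure 117 mm over their backs; the gripper's body (75 mm by 190 mm) begins 51 mm behind the grasp point.
Start: joints at [-1.284, 0.332, -0.065, 1.46, 0.022, 1.35, -0.088], TCP at [0.191, 0.595, 0.231] pointing down, gripper open.
Joint ranges: [-2.6, 2.6], [-0.5, 2.12], [-1.47, 1.34], [0.16, 2.42], [-1.27, 4.41], [0.06, 2.06], [-2.6, 2.6]. Speed limits (rad/s): [2.22, 2.22, 2.79, 2.79, 3.14, 3.14, 3.14].

## Interface

Orientations are given as a unit quaternion [x, y, z, w].
In Python, from bench import r, viewer gives the robot as it stands.
- The arm moves only by the tool apply_moves, never from a script. Its argument "increments" is a list of rows, each an object with "grip": the closure in counts, from 0 (fully open) to 255 (shut); "xyz": the shift along the tool's x, y, z in mm, a list of three; "rotation": the turn, a rotation vector about the tool's x, y, z in degrees, a list of three. A call has 1 to 5 rows; each row is the pose to reach, as a shift and turn from the pose measured when the call began, along the tool's axes at that moment; what a row does not reach only later rows make up. A row lasts 1/8 s, in which the tool goes at most 62.5 mm and 10.7 degrees, less where a joint would pass 70% of its speed; a pose out of reach is approached as far as the arm can. A call with a gripper value outside its range is refused whole. The fingers move at their own pace and stop on an object; "squeeze" is the grip in N (left out, the last holds). Time passes only in rows, so rows that repeat a pose let the fingers close. It gives the time, the measured TCP pose, the force and the opening at its end, in the units of the state.
- r.read_state(): the state, without advancing time (a new reading comes with each control period).
- viewer.camera(name): name is "scene" or "top" or "wrist"; returns a dict with "img" (480x640x3 uint8, blue, green, red), "range_z" (480x640 float32, m along the optical axis (not along the pixel's ray), 0 where there is no reading), "vertical_fov" (degrees; the focal length in pixels is half the picture's height over the tangent of half this angle, whatever the lens; pixels are square), "cx", "cy" (the principal point, pixels), "rvec" (rotation vector, rad) and "tvec" (3), from world to camera coordinates, as OpenCV has them. Camera axes: x right, y down, z forward; pixel columns grow to the right and rows downward; lengths in m; the calibration is good to about 2 mm. A picture is of the moment at which its call begins.
- r.close_job(): hands the job in, once; it reports no verdict.
The state is a dict: "time": time; "joint_positions": joint angles; "joint_vel": joint speeds; "joint_torque": joint torques, N m; "ee_pos": TCP position; "eef_rot": TCP orientation; "ft_force": force on the tool from outside, world axes, zero at the start; "torque": the same for the moment, N m; "width": finger opening in m.
Only numpy, scipy, OpenCV 4.12 (cv2) and the standard library are available. Lean on these libraries where they do the work, as an engineer would, in place of code of your own. Each camera call takes 0.05 s, during which the arm holds its last target.

## Working session

There is one attempt and no reset: what is moved stays moved. The work goes in short steps, Python scripts to look and compute and a tool call to move; the robot and the scene stay as the last step left them, time stands still between calls to the robot, and variables do not carry over. Pictures are saved under pics/ and viewed, and the job is handed in when it is done.

Besides the shell and the picture viewer there is one more tool, called as name([rows], argument=value, ...), one row to a line, values as JSON. apply_moves: Moves the arm, as the interface text tells. Its arguments: {"type":"object","properties":{"increments":{"type":"array","items":{"type":"object","properties":{"grip":{"type":"number"},"xyz":{"type":"array","items":{"type":"number"}},"rotation":{"type":"array","items":{"type":"number"}}}}},"squeeze":{"type":"number"}},"required":["increments"]}

```bash
ls; mkdir -p pics; cat > h.py <<'E'
import numpy as np,cv2
from scipy.spatial.transform import Rotation as R
from bench import r,viewer
def shot(n,tag):
    c=viewer.camera(n); cv2.imwrite(f'pics/{tag}.png',c['img']); np.savez(f'pics/{tag}.npz',**{k:v for k,v in c.items()}); return c
def load(tag): return dict(np.load(f'pics/{tag}.npz'))
def pts(c,uv,z=None):
    f=240/np.tan(np.radians(float(c['vertical_fov']))/2)
    uv=np.atleast_2d(uv).astype(float); 
    if z is None: z=np.array([c['range_z'][int(round(v)),int(round(u))] for u,v in uv])
    p=np.c_[(uv[:,0]-c['cx'])/f*z,(uv[:,1]-c['cy'])/f*z,z*np.ones(len(uv))]
    Rm=cv2.Rodrigues(np.asarray(c['rvec'],float))[0]
    return (p-np.ravel(c['tvec']))@Rm
def cloud(c):
    v,u=np.mgrid[0:480,0:640]; z=c['range_z'].ravel()
    return pts(c,np.c_[u.ravel(),v.ravel()],z).reshape(480,640,3)
E
python3 - <<'E'
from h import *
for n in ('scene','top'):
    c=shot(n,n+'0'); print(n,c['vertical_fov'],c['tvec'])
s=r.read_state(); print(s)
E
```

```text
pics
scene 56.20800239877933 [ 0.40930009 -0.31034762  1.40664873]
top 54.411491570981525 [0.02769372 0.59193292 1.26685838]
{'time': 0.1, 'joint_positions': array([-1.28358054,  0.33281971, -0.06469873,  1.46085146,  0.02160027,
        1.34990854, -0.08852889]), 'joint_vel': array([ 0.00022857, -0.00276468,  0.00130906, -0.00186732, -0.000241  ,
       -0.00013945,  0.00070918]), 'joint_torque': array([ 1.06512533e-03, -6.24540782e+01,  2.45893345e-02, -3.90720963e+01,
       -6.13460317e-02,  3.65445216e-02,  2.28131660e-05]), 'ee_pos': array([0.19045289, 0.59492048, 0.22982941]), 'eef_rot': array([ 8.07741625e-01,  5.89536301e-01, -5.03703160e-04,  4.04187796e-04]), 'ft_force': array([-0.45587477,  0.25433712, -0.08748616]), 'torque': array([-0.04852931,  0.02767403,  0.03845054]), 'width': 0.08692003043826499}
```

View pics/scene0.png

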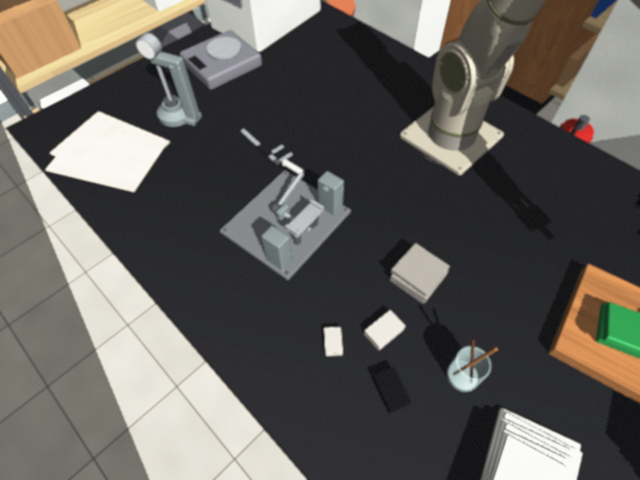

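View pics/top0.png

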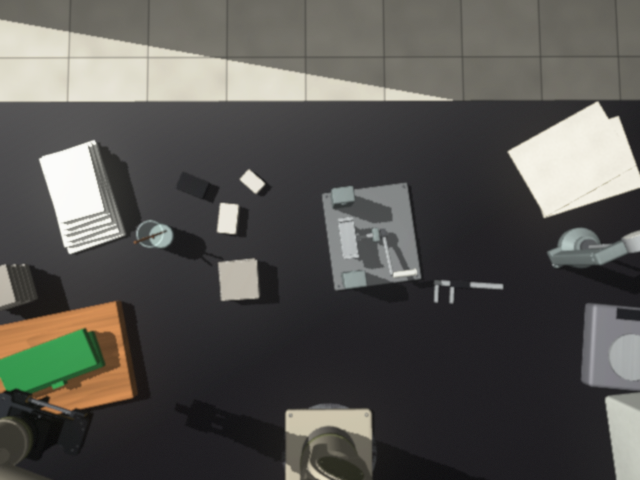

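The coupon candidates in the top view are a large white block at (228,218), a small white block at (253,181) and a black block at (197,186). The target is not black and is the larger of its colour, so it should be (228,218). I'll confirm that in an enlarged crop and measure it.

```bash
python3 - <<'E'
from h import *
c=load('top0'); P=cloud(c)
f=240/np.tan(np.radians(float(c['vertical_fov']))/2);print(f)
img=c['img']
cr=np.hstack([cv2.resize(img[160:310,170:280],None,fx=3.6,fy=3.6,interpolation=cv2.INTER_CUBIC),cv2.resize(img[160:310,310:430],None,fx=3.3,fy=3.6,interpolation=cv2.INTER_CUBIC)])
cv2.imwrite('pics/crop0.png',cr)
def blob(u0,u1,v0,v1,z0,z1,name,bright=None):
    S=P[v0:v1,u0:u1].reshape(-1,3); I=img[v0:v1,u0:u1].reshape(-1,3).min(1)
    m=(S[:,2]>z0)&(S[:,2]<z1)
    if bright: m&=I>bright
    S=S[m]
    rc=cv2.minAreaRect((S[:,:2]*1000).astype(np.float32))
    print(name,len(S),'z',np.median(S[:,2]),'rect',rc,'mean',S.mean(0))
    print(cv2.boxPoints(rc).round(0).tolist())
blob(210,245,195,240,0.015,0.04,'coupon')
blob(240,270,165,200,0.01,0.04,'small')
blob(170,220,165,205,0.01,0.04,'black')
blob(210,270,250,310,0.03,0.07,'tiles')
blob(325,360,178,215,0.10,0.15,'headA')
blob(335,375,262,295,0.10,0.15,'headB')
blob(334,362,214,262,0.07,0.1,'stage')
blob(380,425,260,285,0.06,0.12,'grip',150)
blob(310,430,170,300,0.008,0.02,'base')
E
```

```text
466.8743250507613
coupon 548 z 0.026636122819571263 rect ((637.6477661132812, 272.49957275390625), (51.654014587402344, 80.28372192382812), 84.27469635009766) mean [0.63735852 0.27181206 0.02663564]
[[595.0, 251.0], [675.0, 243.0], [680.0, 294.0], [600.0, 302.0]]
small 300 z 0.02059865323340461 rect ((740.5618286132812, 206.7055206298828), (60.45161056518555, 37.31470489501953), 46.6658821105957) mean [0.73982339 0.20638763 0.02044419]
[[706.0, 198.0], [733.0, 172.0], [775.0, 216.0], [748.0, 241.0]]
black 557 z 0.0263994330905163 rect ((725.7313842773438, 360.51568603515625), (103.85791015625, 50.06098175048828), 67.5783920288086) mean [0.72922979 0.36941539 0.02605032]
[[683.0, 322.0], [729.0, 303.0], [769.0, 399.0], [722.0, 418.0]]
tiles 1491 z 0.05142676797421768 rect ((471.0790100097656, 239.29364013671875), (105.28593444824219, 105.88874053955078), 4.362355709075928) mean [0.47077003 0.23677249 0.05076467]
[[415.0, 288.0], [423.0, 182.0], [528.0, 191.0], [520.0, 296.0]]
headA 375 z 0.12889721869478582 rect ((685.4991455078125, -39.05978775024414), (41.94668197631836, 56.13576126
[... 418 characters left out ...]
((578.9722290039062, -52.83073425292969), (105.81475067138672, 40.304908752441406), 7.464308738708496) mean [ 0.57898344 -0.05251413  0.08372487]
[[524.0, -40.0], [529.0, -80.0], [634.0, -66.0], [629.0, -26.0]]
grip 180 z 0.09015213865793836 rect ((489.6585693359375, -187.6123046875), (77.6372299194336, 38.74961471557617), 72.19422149658203) mean [ 0.4896114  -0.18978596  0.08892722]
[[459.0, -219.0], [496.0, -230.0], [520.0, -157.0], [483.0, -145.0]]
base 6224 z 0.015245323078047207 rect ((585.3383178710938, -120.24287414550781), (321.2449951171875, 337.62158203125), 88.8506851196289) mean [ 0.59142394 -0.132424    0.01511826]
[[413.0, -277.0], [751.0, -284.0], [757.0, 37.0], [420.0, 44.0]]
```

View pics/crop0.png

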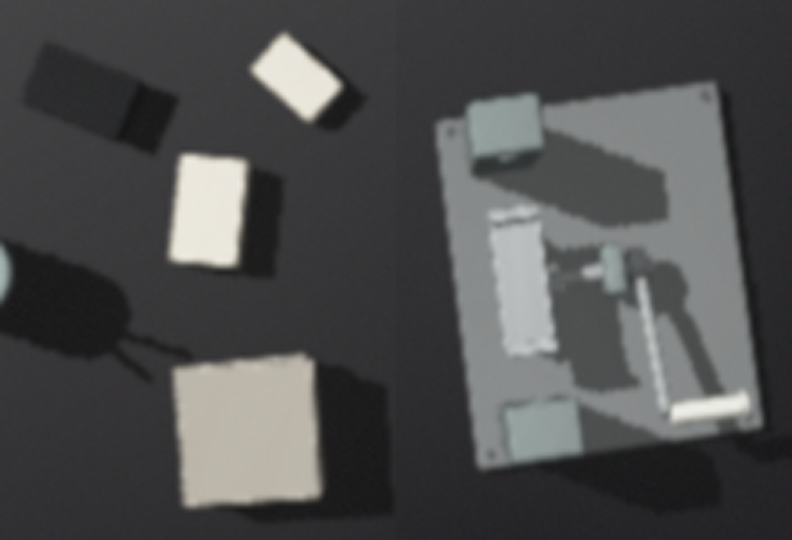

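(228,218) is confirmed: white, about 80 x 51 mm, top at z≈26 mm, versus about 60 x 37 mm for the small white block. The fixture is centred at (0.579,-0.053) with a yaw of about 7.4°. Next I'll move above the coupon.

```bash
cat >> h.py <<'E'
def goto(p,yaw=None,verb=True):
    s=r.read_state(); q=R.from_quat(s['eef_rot']); M=q.as_matrix()
    d=M.T@(np.array(p)-s['ee_pos'])*1000
    rv=np.zeros(3)
    cy=np.degrees(np.arctan2(M[1,0],M[0,0]))
    if yaw is not None:
        y=np.radians(yaw); T=np.array([[np.cos(y),np.sin(y),0],[np.sin(y),-np.cos(y),0],[0,0,-1]])
        rv=np.degrees(R.from_matrix(M.T@T).as_rotvec())
    print('t',s['time'].__round__(2),'pos',s['ee_pos'].round(4),'yaw',cy.round(2),'tilt',np.degrees(np.arccos(-M[2,2])).round(2),'j',s['joint_positions'].round(2),'F',s['ft_force'].round(1),'w',round(s['width'],4))
    print('shift',d.round(1),'rot',rv.round(2))
E
python3 - <<'E'
from h import *
goto([0.6375,0.2723,0.23],84.3)
goto([0.6375,0.2723,0.09],84.3)
c=load('top0');P=cloud(c)
for u,v in ((377,233),(385,232),(366,237),(155,240),(155,232),(412,270),(395,274)): print(u,v,P[v,u].round(3))
E
```

```text
t 0.1 pos [0.1905 0.5949 0.2298] yaw 72.25 tilt 0.07 j [-1.28  0.33 -0.06  1.46  0.02  1.35 -0.09] F [-0.5  0.3 -0.1] w 0.0869
shift [-1.710e+02  5.241e+02  1.000e-01] rot [ -0.     0.07 -12.05]
t 0.1 pos [0.1905 0.5949 0.2298] yaw 72.25 tilt 0.07 j [-1.28  0.33 -0.06  1.46  0.02  1.35 -0.09] F [-0.5  0.3 -0.1] w 0.0869
shift [-170.8  524.1  140.1] rot [ -0.     0.07 -12.05]
377 233 [ 0.592 -0.133  0.053]
385 232 [ 0.594 -0.154  0.057]
366 237 [ 0.582 -0.104  0.044]
155 240 [0.578 0.477 0.006]
155 232 [0.601 0.479 0.002]
412 270 [ 0.493 -0.217  0.091]
395 274 [ 0.482 -0.173  0.094]
```

apply_moves([
  {"grip":0,"xyz":[-15,50,0],"rotation":[0,0,-2]},
  {"grip":0,"xyz":[-34,105,0],"rotation":[0,0,-4]},
  {"grip":0,"xyz":[-53,160,0],"rotation":[0,0,-6]},
  {"grip":0,"xyz":[-72,215,0],"rotation":[0,0,-8]},
  {"grip":0,"xyz":[-90,270,0],"rotation":[0,0,-12]},
], squeeze=8)

```text
time: 0.72
ee_pos: [0.4214, 0.4254, 0.2298]
eef_rot: [0.741, 0.671, -0.001, 0.0]
ft_force: [0.3, 1.2, 0.6]
width: 0.0871
```

```bash
python3 - <<'E'
from h import *
goto([0.6375,0.2723,0.15],84.3)
E
```

```text
t 0.72 pos [0.4214 0.4254 0.2298] yaw 84.36 tilt 0.09 j [-0.92  0.27  0.06  1.54 -0.02  1.33  0.62] F [0.3 1.2 0.6] w 0.0871
shift [-131.   230.2   79.9] rot [-0.02  0.09  0.06]
```

apply_moves([
  {"grip":0,"xyz":[-30,52,0],"rotation":[0,0,0]},
  {"grip":0,"xyz":[-60,105,10],"rotation":[0,0,0]},
  {"grip":0,"xyz":[-90,158,30],"rotation":[0,0,0]},
  {"grip":0,"xyz":[-120,211,60],"rotation":[0,0,0]},
  {"grip":0,"xyz":[-131,230,80],"rotation":[0,0,0]},
])

```text
time: 1.35
ee_pos: [0.6394, 0.2687, 0.1481]
eef_rot: [0.742, 0.67, -0.002, 0.001]
ft_force: [0.1, 0.8, -0.7]
width: 0.0871
```

```bash
python3 - <<'E'
from h import *
c=shot('wrist','w1'); P=cloud(c)
goto([0.6375,0.2723,0.011],84.3)
S=P.reshape(-1,3); I=c['img'].reshape(-1,3).min(1)
m=(S[:,2]>0.018)&(S[:,2]<0.032)&(abs(S[:,0]-.6375)<.07)&(abs(S[:,1]-.272)<.06)&(I>90)
S=S[m]; rc=cv2.minAreaRect((S[:,:2]*1000).astype(np.float32)); print(rc,np.median(S[:,2]),len(S))
E
```

```text
t 1.4 pos [0.6399 0.2655 0.1443] yaw 84.01 tilt 0.46 j [-0.59  0.54  0.18  1.37 -0.09  1.25  1.07] F [-2.  -3.8 -2.5] w 0.0869
shift [  7.4  -2.7 133.3] rot [-0.18  0.42 -0.29]
((636.4664916992188, 271.22515869140625), (50.11044692993164, 79.76551055908203), 84.04963684082031) 0.02599230058826179 5702
```

View pics/w1.png

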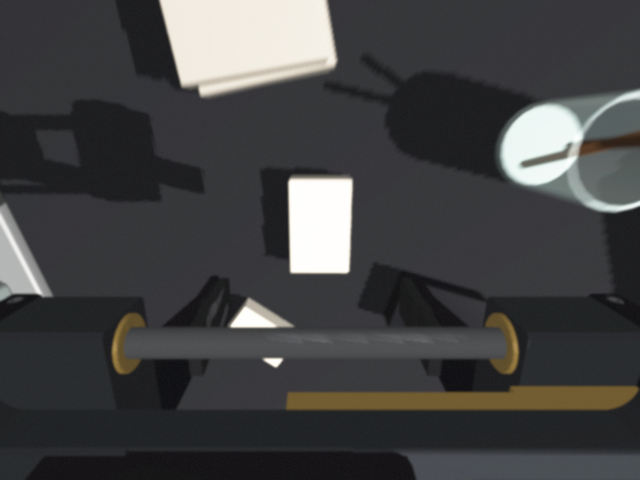

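The wrist view shows the coupon at (320,225), centred between the fingers. It measures 50.1 x 79.8 mm at (0.637,0.272), which agrees with the top view. Descending.

apply_moves([
  {"grip":0,"xyz":[6,-3,30],"rotation":[0,0.4,0]},
  {"grip":0,"xyz":[6,-3,60],"rotation":[0,0.4,0]},
  {"grip":0,"xyz":[6,-3,80],"rotation":[0,0.4,0]},
  {"grip":0,"xyz":[6,-3,95],"rotation":[0,0.4,0]},
  {"grip":0,"xyz":[6,-3,95],"rotation":[0,0.4,0]},
])

```text
time: 2.02
ee_pos: [0.6368, 0.2711, 0.0485]
eef_rot: [0.743, 0.669, -0.002, -0.001]
ft_force: [-0.2, -1.3, 1.2]
width: 0.0871
```

```bash
python3 - <<'E'
from h import *
goto([0.637,0.2718,0.011],84.1)
E
```

```text
t 2.02 pos [0.6368 0.2711 0.0485] yaw 84.02 tilt 0.25 j [-0.58  0.62  0.16  1.45 -0.11  1.08  1.07] F [-0.2 -1.3  1.2] w 0.0871
shift [ 0.8  0.3 37.5] rot [-0.24  0.06 -0.08]
```

apply_moves([
  {"grip":0,"xyz":[1,0,15],"rotation":[0,0,0]},
  {"grip":0,"xyz":[1,0,28],"rotation":[0,0,0]},
  {"grip":0,"xyz":[1,0,36],"rotation":[-0.2,0,0]},
  {"grip":0,"xyz":[1,0,36],"rotation":[-0.2,0,0]},
  {"grip":60,"xyz":[1,0,36],"rotation":[-0.2,0,0]},
], squeeze=8)

```text
time: 2.65
ee_pos: [0.637, 0.2722, 0.0129]
eef_rot: [0.743, 0.669, -0.0, 0.0]
ft_force: [0.5, 0.2, 0.5]
width: 0.0823
```

apply_moves([
  {"grip":90,"xyz":[0,0,0],"rotation":[0,0,0]},
  {"grip":110,"xyz":[0,0,0],"rotation":[0,0,0]},
  {"grip":125,"xyz":[0,0,0],"rotation":[0,0,0]},
  {"grip":140,"xyz":[0,0,0],"rotation":[0,0,0]},
  {"grip":140,"xyz":[0,0,0],"rotation":[0,0,0]},
])

```text
time: 3.28
ee_pos: [0.637, 0.2722, 0.013]
eef_rot: [0.743, 0.669, -0.0, 0.0]
ft_force: [-0.8, -0.0, 1.3]
width: 0.0499
```

```bash
python3 - <<'E'
from h import *
goto([0.637,0.2718,0.011],84.1)
E
```

```text
t 3.27 pos [0.637  0.2722 0.013 ] yaw 84.02 tilt 0.04 j [-0.58  0.66  0.16  1.47 -0.11  1.02  1.07] F [-0.8 -0.   1.3] w 0.0499
shift [-0.4  0.   2. ] rot [-0.01  0.04 -0.08]
```

apply_moves([
  {"grip":140,"xyz":[0,0,-8],"rotation":[0,0,0]},
  {"grip":140,"xyz":[0,0,-30],"rotation":[0,0,0]},
  {"grip":140,"xyz":[0,0,-65],"rotation":[0,0,0]},
  {"grip":140,"xyz":[0,0,-110],"rotation":[0,0,0]},
  {"grip":140,"xyz":[0,0,-150],"rotation":[0,0,0]},
], squeeze=10)

```text
time: 3.9
ee_pos: [0.6374, 0.2723, 0.1667]
eef_rot: [0.743, 0.669, 0.001, 0.001]
ft_force: [0.4, -0.4, -1.1]
width: 0.0499
```

```bash
python3 - <<'E'
from h import *
goto([0.579,-0.053,0.163],97.4)
E
```

```text
t 3.9 pos [0.6374 0.2723 0.1667] yaw 84.01 tilt 0.1 j [-0.6   0.52  0.18  1.35 -0.09  1.28  1.06] F [ 0.4 -0.4 -1.1] w 0.0499
shift [-329.6  -24.1    3.5] rot [ 1.000e-01 -1.000e-02 -1.339e+01]
```

apply_moves([
  {"grip":140,"xyz":[-35,-2,0],"rotation":[0,0,-2]},
  {"grip":140,"xyz":[-85,-6,0],"rotation":[0,0,-4]},
  {"grip":140,"xyz":[-135,-10,0],"rotation":[0,0,-6]},
  {"grip":140,"xyz":[-185,-13,0],"rotation":[0,0,-8]},
  {"grip":140,"xyz":[-220,-16,0],"rotation":[0,0,-10]},
])

```text
time: 4.53
ee_pos: [0.5984, 0.0523, 0.1686]
eef_rot: [0.682, 0.731, 0.001, 0.001]
ft_force: [1.5, -0.2, -1.7]
width: 0.0501
```

```bash
python3 - <<'E'
from h import *
goto([0.579,-0.053,0.163],97.4)
E
```

```text
t 4.53 pos [0.5984 0.0523 0.1686] yaw 93.94 tilt 0.22 j [-0.35  0.32  0.23  1.63 -0.07  1.2   1.53] F [ 1.5 -0.2 -1.7] w 0.0501
shift [-103.7  -26.7    5.5] rot [ 0.22  0.01 -3.46]
```

apply_moves([
  {"grip":140,"xyz":[-35,-9,0],"rotation":[0,0,-1]},
  {"grip":140,"xyz":[-70,-18,0],"rotation":[0,0,-2]},
  {"grip":140,"xyz":[-95,-24,5],"rotation":[0,0,-3]},
  {"grip":140,"xyz":[-104,-27,5],"rotation":[0,0,-3.5]},
  {"grip":140,"xyz":[-104,-27,5],"rotation":[0,0,-3.5]},
])

```text
time: 5.15
ee_pos: [0.5789, -0.0531, 0.1645]
eef_rot: [0.66, 0.751, 0.002, 0.002]
ft_force: [0.2, 0.5, -1.0]
width: 0.0496
```

```bash
python3 - <<'E'
from h import *
c=shot('wrist','w2'); c2=shot('top','t2');cv2.imwrite('pics/t2c.png',cv2.resize(c2['img'][170:310,300:440],None,fx=4,fy=4,interpolation=cv2.INTER_CUBIC))
goto([0.579,-0.053,0.105],97.4)
P=cloud(c).reshape(-1,3)
# stage pts from wrist
m=(P[:,2]>0.086)&(P[:,2]<0.094)&(abs(P[:,0]-.579)<.075)&(abs(P[:,1]+.053)<.05)
S=P[m]
print(len(S)); 
if len(S)>10: print(cv2.minAreaRect((S[:,:2]*1000).astype(np.float32)))
m=(P[:,2]>0.115)&(P[:,2]<0.14)&(abs(P[:,0]-.579)<.07)&(abs(P[:,1]+.053)<.04)
S=P[m]; print('coupon?',len(S), np.median(S[:,2]) if len(S) else 0, cv2.minAreaRect((S[:,:2]*1000).astype(np.float32)) if len(S)>10 else 0)
E
```

```text
t 5.25 pos [ 0.5791 -0.0518  0.164 ] yaw 97.52 tilt 0.26 j [-0.22  0.28  0.27  1.69 -0.08  1.18  1.78] F [ 0.2 -0.1 -0.9] w 0.0499
shift [-1.2 -0.5 59. ] rot [ 0.26 -0.02  0.12]
788
((529.3402099609375, -60.56446838378906), (8.199712753295898, 39.4821662902832), 7.32939338684082)
coupon? 0 0 0
```

View pics/w2.png

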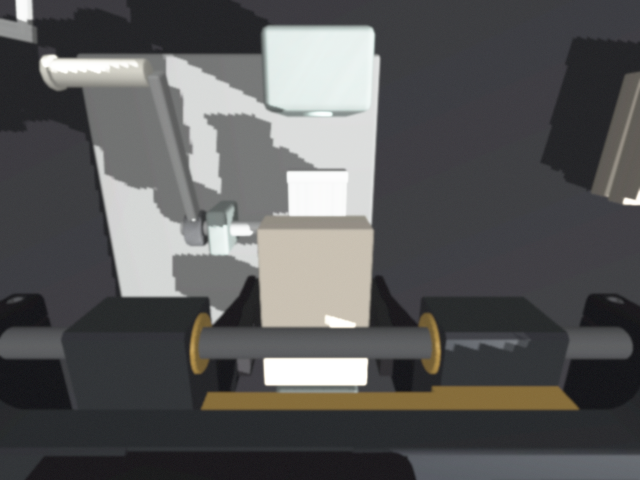

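View pics/t2c.png

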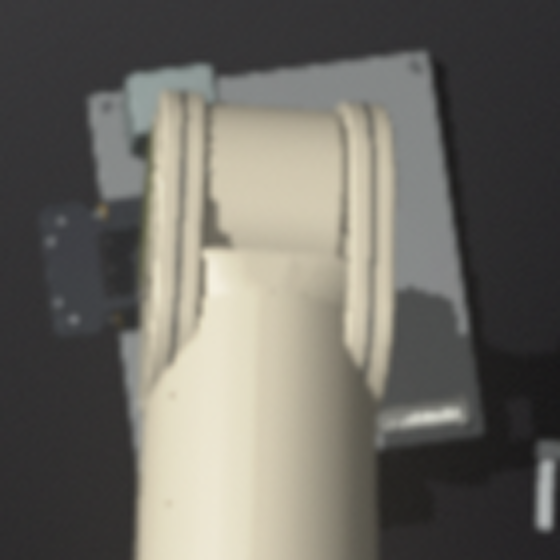

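The wrist view shows the coupon held over the stage, with the -x stop at about (317,175) and the lever grip at (100,72). I'll check where the coupon sits in the hand.

```bash
python3 - <<'E'
from h import *
c=load('w2'); P=cloud(c).reshape(-1,3)
m=(P[:,2]>0.165)&(P[:,2]<0.19)&(abs(P[:,0]-.579)<.07)&(abs(P[:,1]+.053)<.024)
S=P[m]; print(len(S),np.median(S[:,2]),S.min(0),S.max(0)); 
print(cv2.minAreaRect((S[:,:2]*1000).astype(np.float32)))
# -x/+x extremes along fixture x rel. to (578.5,-53.6)
th=np.radians(7.35); e=np.array([np.cos(th),np.sin(th)])
a=(S[:,:2]-[.5785,-.0536])@e; print(np.percentile(a,[0,1,99,100])*1000)
goto([0.5785,-0.0535,0.105],97.4)
E
```

```text
13136 0.17745812327969857 [ 0.53584705 -0.07699736  0.16500879] [ 0.62080082 -0.02901097  0.18989937]
((578.2763061523438, -52.96525573730469), (83.72533416748047, 48.58198928833008), 1.8590240478515625)
[-40.46688071 -40.02673695  38.52420291  40.09971303]
t 5.25 pos [ 0.5791 -0.0518  0.164 ] yaw 97.52 tilt 0.26 j [-0.22  0.28  0.27  1.69 -0.08  1.18  1.78] F [ 0.2 -0.1 -0.9] w 0.0499
shift [-1.7 -1.1 59. ] rot [ 0.26 -0.02  0.12]
```

apply_moves([
  {"grip":140,"xyz":[-2,-1,15],"rotation":[0.3,0,0]},
  {"grip":140,"xyz":[-2,-1,35],"rotation":[0.3,0,0]},
  {"grip":140,"xyz":[-2,-1,50],"rotation":[0.3,0,0]},
  {"grip":140,"xyz":[-2,-1,58],"rotation":[0.3,0,0]},
  {"grip":140,"xyz":[-2,-1,58],"rotation":[0.3,0,0]},
])

```text
time: 5.88
ee_pos: [0.5784, -0.0537, 0.1055]
eef_rot: [0.659, 0.752, -0.0, -0.001]
ft_force: [-0.2, 0.1, -1.0]
width: 0.0502
```

```bash
python3 - <<'E'
from h import *
goto([0.5785,-0.0535,0.096],97.4)
E
```

```text
t 5.88 pos [ 0.5784 -0.0537  0.1055] yaw 97.53 tilt 0.1 j [-0.21  0.34  0.26  1.74 -0.1   1.08  1.79] F [-0.2  0.1 -1. ] w 0.0502
shift [0.1 0.2 9.5] rot [-0.09 -0.02  0.13]
```

apply_moves([
  {"grip":140,"xyz":[0,0,3],"rotation":[0,0,0]},
  {"grip":140,"xyz":[0,0,6],"rotation":[0,0,0]},
  {"grip":140,"xyz":[0,0,8],"rotation":[0,0,0]},
  {"grip":140,"xyz":[0,0,9.5],"rotation":[0,0,0]},
  {"grip":140,"xyz":[0,0,10],"rotation":[0,0,0]},
])

```text
time: 6.5
ee_pos: [0.5783, -0.0537, 0.0954]
eef_rot: [0.659, 0.752, -0.001, -0.001]
ft_force: [0.3, -1.1, -0.8]
width: 0.0499
```

apply_moves([
  {"grip":140,"xyz":[0,0,0.5],"rotation":[0,0,0]},
  {"grip":140,"xyz":[0,0,1],"rotation":[0,0,0]},
])

```text
time: 6.75
ee_pos: [0.5784, -0.0537, 0.0944]
eef_rot: [0.659, 0.752, -0.0, -0.001]
ft_force: [-0.6, 0.0, -1.1]
width: 0.0497
```

apply_moves([
  {"grip":140,"xyz":[0,0,0.5],"rotation":[0,0,0]},
  {"grip":140,"xyz":[0,0,0.8],"rotation":[0,0,0]},
  {"grip":140,"xyz":[0,0,0.8],"rotation":[0,0,0]},
])

```text
time: 7.12
ee_pos: [0.5784, -0.0537, 0.094]
eef_rot: [0.659, 0.752, -0.0, -0.001]
ft_force: [-2.7, 0.1, 5.7]
width: 0.0499
```

It made contact at 5.7 N, which is light. Releasing now.

apply_moves([
  {"grip":106,"xyz":[0,0,0],"rotation":[0,0,0]},
  {"grip":100,"xyz":[0,0,0],"rotation":[0,0,0]},
  {"grip":80,"xyz":[0,0,0],"rotation":[0,0,0]},
  {"grip":60,"xyz":[0,0,0],"rotation":[0,0,0]},
  {"grip":60,"xyz":[0,0,0],"rotation":[0,0,0]},
])

```text
time: 7.75
ee_pos: [0.5784, -0.0537, 0.094]
eef_rot: [0.659, 0.752, -0.0, -0.001]
ft_force: [0.6, -0.3, 0.3]
width: 0.0653
```

```bash
python3 - <<'E'
from h import *
c=shot('wrist','w3')
goto([0.5785,-0.0535,0.2],97.4)
P=cloud(c).reshape(-1,3)
th=np.radians(7.35); e=np.array([np.cos(th),np.sin(th)]); n=np.array([-e[1],e[0]])
m=(P[:,2]>0.1)&(P[:,2]<0.115)&(abs(P[:,0]-.579)<.06)&(abs(P[:,1]+.053)<.032)
S=P[m]; print(len(S),np.median(S[:,2]),cv2.minAreaRect((S[:,:2]*1000).astype(np.float32)))
E
```

```text
t 7.8 pos [ 0.5784 -0.0537  0.094 ] yaw 97.53 tilt 0.09 j [-0.2   0.35  0.26  1.75 -0.1   1.05  1.8 ] F [-0.2  0.3  0.7] w 0.0658
shift [   0.2   -0.  -106. ] rot [-0.09 -0.03  0.13]
14288 0.10713202740767575 ((577.33935546875, -50.172584533691406), (80.68647003173828, 61.046173095703125), 7.381596088409424)
```

View pics/w3.png

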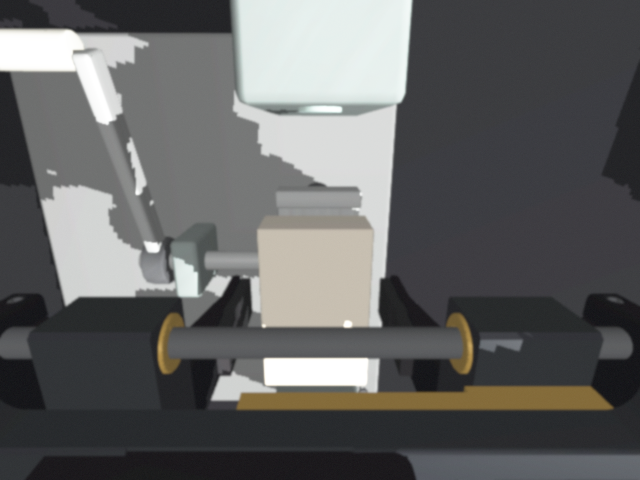

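The coupon is lying on the stage and released, with the fingers clear on both sides. Retreating up.

apply_moves([
  {"grip":50,"xyz":[0,0,-10],"rotation":[0,0,0]},
  {"grip":30,"xyz":[0,0,-40],"rotation":[0,0,0]},
  {"grip":0,"xyz":[0,0,-75],"rotation":[0,0,0]},
  {"grip":0,"xyz":[0,0,-106],"rotation":[0,0,0]},
  {"grip":0,"xyz":[0,0,-106],"rotation":[0,0,0]},
])

```text
time: 8.43
ee_pos: [0.58, -0.0539, 0.2034]
eef_rot: [0.659, 0.752, 0.001, 0.001]
ft_force: [-0.0, -0.0, -0.9]
width: 0.0866
```

```bash
python3 - <<'E'
from h import *
c=shot('wrist','w4')
goto([0.4843,-0.1976,0.2],7.4)
P=cloud(c).reshape(-1,3)
th=np.radians(7.4); e=np.array([np.cos(th),np.sin(th)]); n=np.array([-e[1],e[0]])
I=c['img'].reshape(-1,3).min(1)
m=(P[:,2]>0.101)&(P[:,2]<0.115)&(abs(P[:,0]-.579)<.07)&(abs(P[:,1]+.053)<.045)
S=P[m]; print('coupon',len(S),np.median(S[:,2]),cv2.minAreaRect((S[:,:2]*1000).astype(np.float32)))
m=(P[:,2]>0.083)&(P[:,2]<0.094)&(abs(P[:,0]-.529)<.02)&(abs(P[:,1]+.06)<.03)
S=P[m]; print('stop-',len(S),np.median(S[:,2]),cv2.minAreaRect((S[:,:2]*1000).astype(np.float32)))
m=(P[:,2]>0.07)&(P[:,2]<0.11)&(abs(P[:,0]-.484)<.03)&(abs(P[:,1]+.197)<.05)
S=P[m]; print('grip',len(S),np.median(S[:,2]),cv2.minAreaRect((S[:,:2]*1000).astype(np.float32)))
E
```

```text
t 8.47 pos [ 0.5792 -0.0538  0.2015] yaw 97.53 tilt 0.07 j [-0.22  0.25  0.28  1.64 -0.07  1.26  1.77] F [-0.1 -0.3 -0.5] w 0.0866
shift [-130.2 -112.9    1.3] rot [ 4.000e-02 -6.000e-02  9.013e+01]
coupon 6749 0.10709029033051973 ((578.0728759765625, -55.79071044921875), (80.2608642578125, 50.18122100830078), 7.437924385070801)
stop- 762 0.08995896025460037 ((532.027099609375, -61.80948257446289), (13.60780143737793, 48.75527572631836), 7.790217399597168)
grip 3002 0.09010484563664144 ((487.2503662109375, -192.02273559570312), (78.68057250976562, 37.615760803222656), 75.29644012451172)
```

View pics/w4.png

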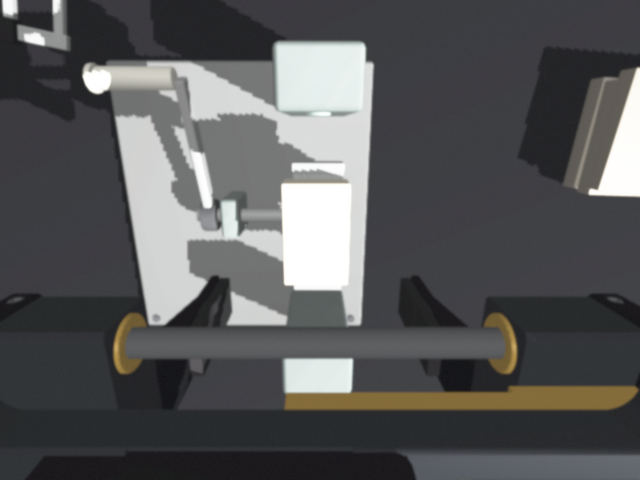

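apply_moves([
  {"grip":0,"xyz":[-12,-10,0],"rotation":[0,0,9]},
  {"grip":0,"xyz":[-26,-22,0],"rotation":[0,0,18]},
  {"grip":0,"xyz":[-40,-34,0],"rotation":[0,0,27]},
  {"grip":0,"xyz":[-54,-46,0],"rotation":[0,0,36]},
  {"grip":0,"xyz":[-68,-58,0],"rotation":[0,0,45]},
])

```text
time: 9.1
ee_pos: [0.5297, -0.1292, 0.2004]
eef_rot: [0.898, 0.44, -0.0, -0.0]
ft_force: [0.3, 0.7, -0.1]
width: 0.0871
```

```bash
python3 - <<'E'
from h import *
goto([0.4843,-0.1976,0.18],7.4)
E
```

```text
t 9.1 pos [ 0.5297 -0.1292  0.2004] yaw 52.23 tilt 0.04 j [-0.21  0.18  0.41  1.74 -0.07  1.24  1.13] F [ 0.3  0.7 -0.1] w 0.0871
shift [-81.9   6.1  20.4] rot [-4.000e-02  1.000e-02  4.483e+01]
```

apply_moves([
  {"grip":0,"xyz":[-18,1,3],"rotation":[0,0,9]},
  {"grip":0,"xyz":[-36,2,6],"rotation":[0,0,18]},
  {"grip":0,"xyz":[-54,4,10],"rotation":[0,0,27]},
  {"grip":0,"xyz":[-70,5,15],"rotation":[0,0,36]},
  {"grip":0,"xyz":[-82,6,20],"rotation":[0,0,45]},
])

```text
time: 9.72
ee_pos: [0.4832, -0.1981, 0.1795]
eef_rot: [0.998, 0.06, -0.001, -0.0]
ft_force: [0.3, -0.0, 0.3]
width: 0.0871
```

apply_moves([
  {"grip":0,"xyz":[0,0,0],"rotation":[0,0,0]},
])

```text
time: 9.85
ee_pos: [0.4821, -0.1986, 0.1786]
eef_rot: [0.998, 0.06, -0.002, -0.001]
ft_force: [-0.5, -0.1, 0.2]
width: 0.0868
```

```bash
python3 - <<'E'
from h import *
c=shot('wrist','w5'); shot('scene','s5')
goto([0.4843,-0.1976,0.072],7.4)
E
```

```text
t 9.95 pos [ 0.483  -0.1976  0.179 ] yaw 7.11 tilt 0.18 j [-0.18  0.15  0.53  1.82 -0.08  1.2   0.5 ] F [ 0.5  0.6 -0.5] w 0.087
shift [  1.5   0.3 107. ] rot [-0.08  0.16 -0.29]
```

View pics/w5.png

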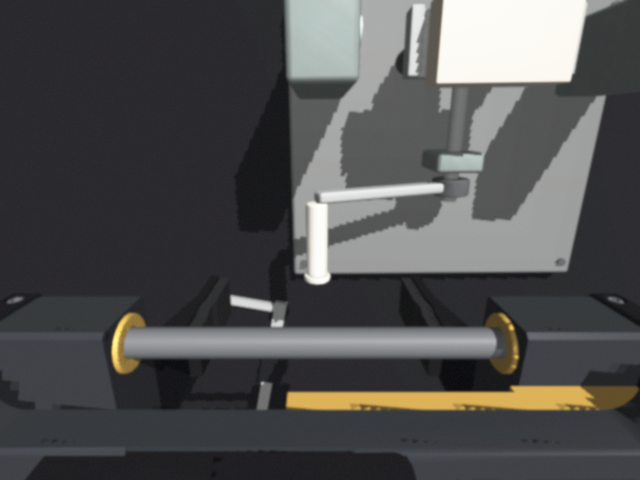

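View pics/s5.png

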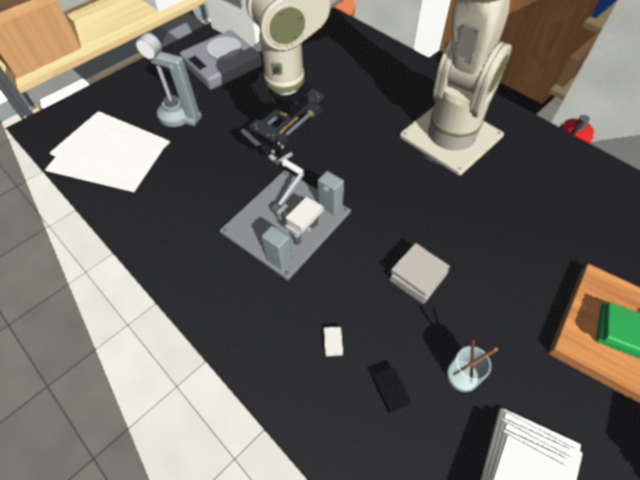

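In the wrist view the grip runs from (317,205) at the arm end to (317,272) at the collar. In the scene view the coupon sits flat on the stage at (303,214). I'll convert these to positions.

```bash
python3 - <<'E'
from h import *
c=load('w5')
for uv in ((317,207),(317,225),(317,240),(317,255),(317,265),(317,278)): print(uv,pts(c,uv)[0].round(4))
P=cloud(c); B=P[215:262,300:335].reshape(-1,3); B=B[(B[:,2]>.075)&(B[:,2]<.1)]
print(cv2.minAreaRect((B[:,:2]*1000).astype(np.float32)),B[:,2].max())
m=B[B[:,2]>np.percentile(B[:,2],70)].mean(0);print(m)
E
```

```text
(317, 207) [ 0.4811 -0.172   0.0919]
(317, 225) [ 0.4827 -0.185   0.0924]
(317, 240) [ 0.4841 -0.1961  0.0927]
(317, 255) [ 0.4855 -0.2076  0.0927]
(317, 265) [ 0.4864 -0.2156  0.0925]
(317, 278) [ 0.4877 -0.2258  0.0929]
((483.20263671875, -196.55105590820312), (15.269048690795898, 37.96879577636719), 7.3884596824646) 0.09444461709866162
[ 0.48339009 -0.1950191   0.09232437]
```

apply_moves([
  {"grip":0,"xyz":[1,0,25],"rotation":[0,0,0]},
  {"grip":0,"xyz":[1,0,55],"rotation":[0,0,0]},
  {"grip":0,"xyz":[1,0,85],"rotation":[0,0,0]},
  {"grip":0,"xyz":[1,0,106],"rotation":[0,0,0]},
  {"grip":60,"xyz":[1,0,106],"rotation":[0,0,0]},
], squeeze=20)

```text
time: 10.58
ee_pos: [0.483, -0.1965, 0.0718]
eef_rot: [0.998, 0.064, -0.003, -0.001]
ft_force: [-0.5, -0.3, 0.8]
width: 0.0826
```

```bash
python3 - <<'E'
from h import *
goto([0.4842,-0.1976,0.072],7.4)
E
```

```text
t 10.57 pos [ 0.483  -0.1965  0.0718] yaw 7.29 tilt 0.35 j [-0.15  0.28  0.51  1.93 -0.16  0.98  0.56] F [-0.5 -0.3  0.8] w 0.0826
shift [ 1.   1.2 -0.2] rot [-0.13  0.32 -0.11]
```

apply_moves([
  {"grip":120,"xyz":[1,1,0],"rotation":[0,0.3,0]},
  {"grip":170,"xyz":[1,1,0],"rotation":[0,0.3,0]},
  {"grip":210,"xyz":[1,1,0],"rotation":[0,0.3,0]},
  {"grip":255,"xyz":[1,1,0],"rotation":[0,0.3,0]},
  {"grip":255,"xyz":[1,1,0],"rotation":[0,0.3,0]},
])

```text
time: 11.2
ee_pos: [0.4842, -0.1974, 0.0719]
eef_rot: [0.998, 0.064, -0.0, -0.001]
ft_force: [0.1, 0.7, -0.5]
width: 0.035
```

apply_moves([
  {"grip":255,"xyz":[0,0,0],"rotation":[0,0,0]},
  {"grip":255,"xyz":[0,0,0],"rotation":[0,0,0]},
])

```text
time: 11.45
ee_pos: [0.4834, -0.1976, 0.0718]
eef_rot: [0.998, 0.064, -0.001, -0.001]
ft_force: [-6.7, 0.1, 0.8]
width: 0.015
```

```bash
python3 - <<'E'
from h import *
shot('wrist','w6')
goto([0.4842,-0.1976,0.072],7.4)
E
```

```text
t 11.5 pos [ 0.4831 -0.1975  0.0716] yaw 7.27 tilt 0.21 j [-0.15  0.28  0.51  1.93 -0.17  0.97  0.57] F [-3.8 -1.5  0.7] w 0.015
shift [ 1.   0.2 -0.4] rot [-0.16  0.13 -0.13]
```

View pics/w6.png

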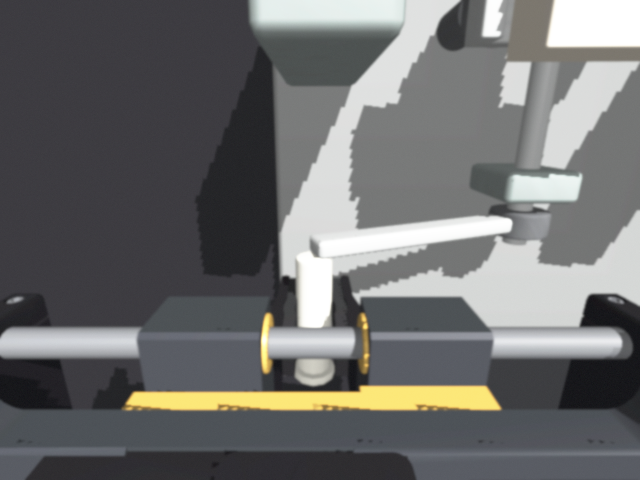

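The grip is held between the pads: width 15 mm, collar at about (315,372), arm end at about (315,250). Swinging along the arc now.

apply_moves([
  {"grip":255,"xyz":[6,0,-13],"rotation":[0,0,0]},
  {"grip":255,"xyz":[14,0,-26],"rotation":[0,0,0]},
  {"grip":255,"xyz":[23,0,-37.5],"rotation":[0,0,0]},
  {"grip":255,"xyz":[34,0,-48],"rotation":[0,0,0]},
  {"grip":255,"xyz":[45,0,-56.5],"rotation":[0,0,0]},
])

```text
time: 12.12
ee_pos: [0.5287, -0.1916, 0.1287]
eef_rot: [0.998, 0.064, -0.001, -0.001]
ft_force: [-1.3, 1.8, -3.4]
width: 0.0154
```

```bash
python3 - <<'E'
from h import *
goto([0.5948,-0.1833,0.149],7.4)
s=r.read_state()
th=np.radians(7.4);e=np.array([np.cos(th),np.sin(th)])
x=(s['ee_pos'][:2]-[.5948,-.1833])@e*1000; z=s['ee_pos'][2]*1000+11-40
print(x,z,np.hypot(x,z),np.degrees(np.arctan2(z,-x)))
E
```

```text
t 12.12 pos [ 0.5287 -0.1916  0.1287] yaw 7.3 tilt 0.22 j [-0.17  0.3   0.51  1.78 -0.16  1.11  0.53] F [-1.3  1.8 -3.4] w 0.0154
shift [ 66.5   0.1 -20.5] rot [-0.17  0.13 -0.11]
-66.59368849921427 99.6877114892967 119.8847745541678 56.25616365965612
```

apply_moves([
  {"grip":255,"xyz":[12,0,-7],"rotation":[0,0,0]},
  {"grip":255,"xyz":[25.5,0,-13],"rotation":[0,0,0]},
  {"grip":255,"xyz":[39.5,0,-17],"rotation":[0,0,0]},
  {"grip":255,"xyz":[54,0,-19.5],"rotation":[0,0,0]},
  {"grip":255,"xyz":[63,0,-20.3],"rotation":[0,0,0]},
])

```text
time: 12.75
ee_pos: [0.5917, -0.1833, 0.1485]
eef_rot: [0.998, 0.064, -0.002, -0.001]
ft_force: [-4.9, 1.2, -5.4]
width: 0.0154
```

```bash
python3 - <<'E'
from h import *
c=shot('wrist','w7'); shot('scene','s7')
goto([0.5948,-0.1833,0.149],7.4)
P=cloud(c).reshape(-1,3)
m=(P[:,2]>0.113)&(P[:,2]<0.126)&(abs(P[:,0]-.579)<.06)&(abs(P[:,1]+.053)<.045)
S=P[m]; print('coupon',len(S),np.median(S[:,2]),cv2.minAreaRect((S[:,:2]*1000).astype(np.float32)))
E
```

```text
t 12.85 pos [ 0.592  -0.1833  0.1485] yaw 7.33 tilt 0.22 j [-0.16  0.4   0.5   1.6  -0.2   1.19  0.51] F [-0.9  0.2 -4.6] w 0.0154
shift [ 2.8  0.3 -0.5] rot [-0.16  0.15 -0.07]
coupon 13347 0.11990387818267606 ((579.4766845703125, -63.84951400756836), (80.32941436767578, 32.989097595214844), 7.453755855560303)
```

View pics/w7.png

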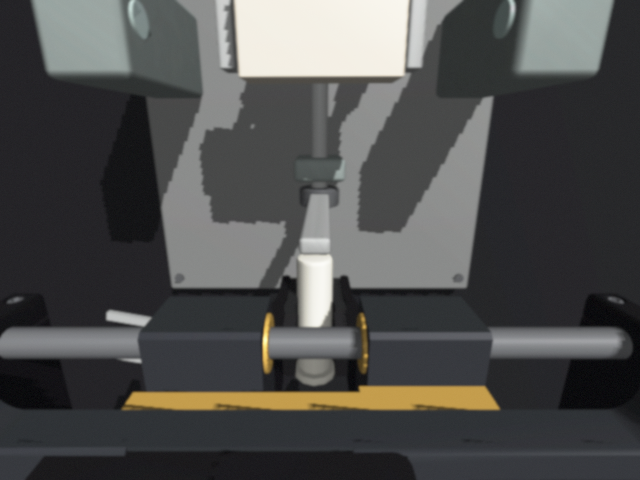

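View pics/s7.png

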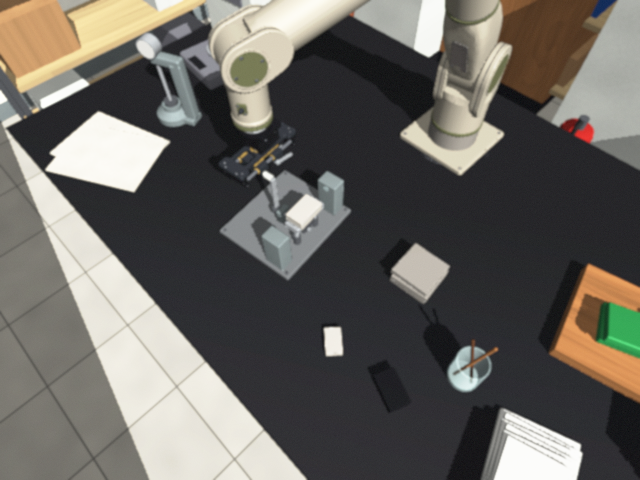

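The lever is nearly upright and the coupon top has risen 12.8 mm. I'll make the last small correction and settle.

apply_moves([
  {"grip":255,"xyz":[1.5,0,-0.3],"rotation":[0,0,0]},
  {"grip":255,"xyz":[3,0,-0.5],"rotation":[0,0,0]},
  {"grip":255,"xyz":[3,0,-0.5],"rotation":[0,0,0]},
  {"grip":255,"xyz":[3,0,-0.5],"rotation":[0,0,0]},
])

```text
time: 13.35
ee_pos: [0.5946, -0.1829, 0.1487]
eef_rot: [0.998, 0.064, -0.002, -0.001]
ft_force: [-3.2, 0.9, -8.6]
width: 0.0151
```

```bash
python3 - <<'E'
from h import *
c=shot('wrist','w8')
goto([0.5948,-0.1833,0.149],7.4)
P=cloud(c).reshape(-1,3)
m=(P[:,2]>0.113)&(P[:,2]<0.126)&(abs(P[:,0]-.579)<.06)&(abs(P[:,1]+.053)<.045)
S=P[m]; print('coupon',len(S),np.median(S[:,2]),cv2.minAreaRect((S[:,:2]*1000).astype(np.float32)))
A=np.c_[S[:,:2],np.ones(len(S))];k=np.linalg.lstsq(A,S[:,2],rcond=None)[0];print('tilt',k[:2])
# fixture x-mid from heads' top (inner/outer): points z>0.12
th=np.radians(7.4);e=np.array([np.cos(th),np.sin(th)])
m=(P[:,2]>0.095)&(P[:,2]<0.106)&(abs(P[:,0]-.579)<.075)&(abs(P[:,1]+.053)<.045)
a=(P[m][:,:2]-[.5785,-.0535])@e*1000; print('stops',np.percentile(a,[1,99]))
m=abs(S[:,2]-.12)<.002; a=(S[m][:,:2]-[.5785,-.0535])@e*1000; print('coupon x',np.percentile(a,[.5,99.5]))
E
```

```text
t 13.4 pos [ 0.5946 -0.1829  0.1487] yaw 7.33 tilt 0.26 j [-0.16  0.41  0.5   1.59 -0.21  1.2   0.51] F [-3.7  0.9 -8.6] w 0.0155
shift [ 0.2  0.4 -0.3] rot [-0.18  0.19 -0.07]
coupon 13367 0.11993753685772444 ((579.5357055664062, -63.799713134765625), (80.30133819580078, 33.050418853759766), 7.420760631561279)
tilt [-0.00128935  0.01181845]
stops [-53.11023549  52.07355455]
coupon x [-39.8316917   39.04405853]
```

View pics/w8.png

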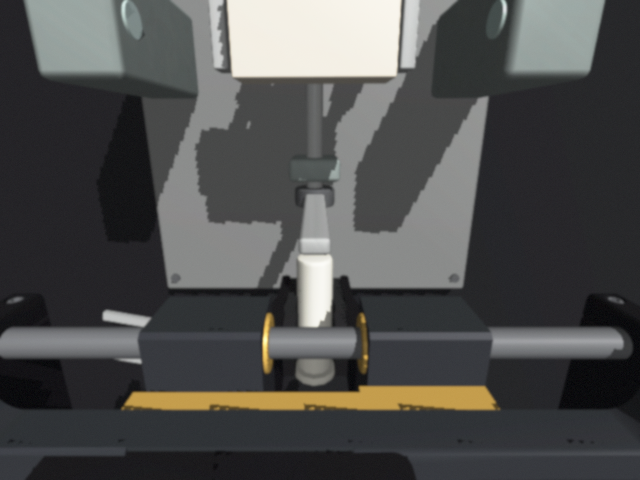

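In the wrist view the shaft, hub and grip all line up at column 315, so the lever stands straight up. The coupon is centred between the stops (±52.6 mm against ±39.4 mm) and the stage is at full lift. Handing in.

```bash
python3 - <<'E'
from h import *
print(r.close_job())
E
```

```text
the job is handed in; nothing more can be done
None
```

The job is handed in: the coupon lies on the stage, and the gripper is still holding the lever straight up. It took about 13.4 s of the 54 s allowed. `close_job` reports no verdict, so the result rests on my own checks below.

- **Coupon:** I took the larger white block with an 8–10 N grip and set it down with about 6 N of contact. I then released it with the lever still down.
- **Coupon position:** It is centred lengthwise to within about 1 mm, and was about 2 mm off crosswise when placed. It lies flat, with a measured tilt of about 0.01 rad.
- **Lever:** I swung it up along its arc by the grip with a 20 N squeeze. The last wrist picture shows shaft, hub and grip in line, and the tool is within 0.5 mm of the computed upright point.
- **Stage lift:** The coupon's top rose 12.8 mm (107.1 to 119.9 mm), which matches full lift.
- **Readings at the end:** The fingers were 15.5 mm apart on the 16 mm grip, and the wrist force was about 9 N.
- **Bystanders:** The tiles and beaker look unmoved in the scene pictures. I did not measure the tiles, beaker or caliper again at the end.

The final crosswise position could not be measured again, because the last wrist view cut off part of the coupon. No check failed; the camera heights read about 1–2 mm high throughout, consistent with the stated calibration.

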